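# Slide the drip tray home under the soldering station

## Robot

A 7-joint arm with a two-finger parallel gripper is mounted at the origin on the work surface. World frame = base frame: x ahead of the robot, y to its left, z up, the work surface at z = 0. Lengths are in m, angles in rad, forces in N, time in s.
With the tool pointing down it reaches from about 0.4 to 0.85 m from the base axis. Payload 10.4 kg.
Tool frame: the origin (TCP) lies midway between the tips of the shut fingers; the grasp point (between the pads) lies 19 mm behind it; z points along the fingers, x is the direction in which the jaws open and shut, and the axes are right-handed (so a half turn about z gives the same grasp; the last joint's range is limited). The gripper opens to 85 mm and grips with 20 to 120 N. Pads are 22 mm wide; open, the fingers measure 114 mm over their backs; the gripper's body (76 mm by 85 mm) begins 54 mm behind the grasp point. The pads swing forward as they close: fully open they stand 13 mm farther back than shut.
Start: joints at [-1.246, 0.332, -0.065, 1.46, 0.022, 1.35, -0.088], TCP at [0.213, 0.588, 0.231] pointing down, gripper open.
Joint ranges: [-2.6, 2.6], [-0.5, 2.12], [-1.47, 1.34], [0.16, 2.42], [-1.27, 4.41], [0.06, 2.06], [-2.6, 2.6]. Speed limits (rad/s): [2.22, 2.22, 2.79, 2.79, 3.14, 3.14, 3.14].

## Interface

Orientations are given as a unit quaternion [x, y, z, w].
In Python, from workcell import telemetry, eyes, order gives the robot as it stands.
- The arm moves only by the tool servo_tool, never from a script. Its argument "deltas" is a list of rows, each a list of 3 entries, a list of its own where there are three numbers: the shift along the tool's x, y, z in cm, then the turn about the tool's z in rad, then the finger opening in cm, from 0 to 8.54. A call has 1 to 12 rows; each row shifts and turns the pose as measured when the row begins, along the tool's axes as they then stand; what a row does not reach is not made up. A row lasts 1/12 s, in which the tool goes at most 41.7 mm and 7.16 degrees, less where a joint would pass 70% of its speed; a pose out of reach is approached as far as the arm can. A call is refused whole if a number of a shift passes 4.17 or a number of a turn 0.125, either way. A call with a gripper value outside its range is refused whole. The fingers move at their own pace and stop on an object; "force" is the grip in N (left out, the last holds). Time passes only in rows, so rows that do not move let the fingers close. It gives the time, the measured TCP pose, the force and the opening at its end, in the units of the state.
- telemetry.get_obs(): the state, without advancing time (a new reading comes with each control period).
- eyes.camera(name): name is "scene" or "top" or "wrist"; returns (picture, depth): 400x640x3 uint8, blue, green, red; 400x640 float32, m along the optical axis (not along the pixel's ray), 0 where there is no reading.
- eyes.calibration(name): a dict with "fx", "fy", "cx", "cy" (pixels), "distortion" ([k1, k2, p1, p2, k3] as OpenCV has them; the pictures are not rectified), "rvec" (rotation vector, rad) and "tvec" (3), from world to camera coordinates, as OpenCV has them. Camera axes: x right, y down, z forward; pixel columns grow to the right and rows downward; lengths in m; the calibration is good to about 2 mm. A picture is of the moment at which its call begins: read the wrist's pose just before it. calibration takes no time and is no camera call; for the wrist camera it gives the pose at the moment of the call.
- order.hand_in(): hands the job in, once; it reports no verdict.
The state is a dict: "clock": time; "joint_pos": joint angles; "joint_velocities": joint speeds; "tau": joint torques, N m; "position": TCP position; "ee_rot": TCP orientation; "ft_force": force on the tool from outside, world axes, zero at the start; "torque": the same for the moment, N m; "grip_width": opening from 0.0 (shut) to 1.0 (fully open).
Only numpy, scipy, OpenCV 4.12 (cv2) and the standard library are available. Lean on these libraries where they do the work, as an engineer would, in place of code of your own. Each camera call takes 0.05 s, during which the arm holds its last target. There are 200 camera calls.

## Task

Put the emptied drip tray back into its bay under the soldering station: bring it nose first to the open end, let the hidden side guides line it up, and slide it in gently until it is fully home against the end stop. Do not tip the tray on the way, leave it flat on the bench and let go of it, never force it if it binds, and leave the other things on the bench where they are.

Things in the scene. Friction and masses are not known exactly. Their poses are not given: they have to be found in the camera images.
- tray: Empty aluminium drip tray flat on the bench. Pan 120 mm long (x), 100 wide (y), 18 high, walls 4 mm, about 0.3 kg (varies). Origin: under the pan's centre; x points to the nose (goes in first), z up. At the other end a 4 mm lip (50 wide, to x = -110 mm) carries an upright handle fin: x = -105 to -69 mm, 12 mm thick in y, top 50 mm above the bench.
- tray_handle (a point): Grip point in the middle of the tray's fin: x = -87 mm, y = 0 in the tray, 35 mm above its underside; axes as the tray's. The fin can be pinched across its 12 mm from above.
- tray_push (a point): Middle of the fin's outer end edge (tray x = -105 mm, 25 mm above the underside); axes as the tray's. Pushed here with one blunt contact along the bay, the released tray lines itself up on the channel walls at a few N. Gripped in a wrong line it jams; if it binds, a slanting push, towards one side then the other, frees it.
- tray_nose (a point): Middle of the lower edge of the tray's nose, 60 mm ahead of the tray's origin along its x.
- station: Fixed low soldering station, 160 mm long (x), 200 wide (y), flat steel top 52 mm above the bench with a sponge dish and a coil iron holder (to about 215 mm high) on its rear half. Origin: on the bench under its centre; x points from the mouth to the rear, the way the tray goes in. The tray bay is under the top. A load above 20 N on the station or its channel is too much.
- bay_mouth (a point): Middle of the bay's opening in the station's front face, at bench level, 80 mm before the station's origin; axes as the station's. Opening 184 mm wide, 40 mm high, no sill: the tray slides on the bench. The fin stays outside when the tray is home, the pan's rear wall from 15 mm before to 3 mm behind the front face.
- bay_channel (a point): Nominal middle of the hidden guide channel (at the station's origin): walls 104 mm apart, 50 to 125 mm behind the front face; before them lead-ins flare to 148 mm, 29 degrees, starting 8 mm behind the face. Really the channel lies up to 8 mm to either side, skewed up to 0.07 rad; its rigid end stop is 105 to 123 mm behind the face. Not visible or measured: feel it.
- tray_pin (a joint): Tray-in pin, a 7 mm steel rod in the middle of the end stop that the tray's nose pushes back; its tail shows behind the station's rear face. 0 m without a tray; 0.007 to 0.008 when the tray is against the end stop. Friction 0.5 N, no spring: it stays where pushed.
- jar: Bystander: closed round-shouldered glass flux jar with brass lid, 52 mm across, 62 mm tall; origin under its centre
- tin: Bystander: open round steel tin with solder crumbs, 60 mm across, 28 mm tall; origin under its centre
- jar_lid: Bystander: loose flat brass jar lid, 42 mm across, 10 mm tall; origin under its centre
- pliers: Bystander: small pliers lying flat, about 110 mm long, green handles, 12 mm tall; origin near the pivot, on the bench
- brush: Bystander: blue flux brush lying flat, 170 mm long; origin at its middle
- case: Bystander: black rounded box, 65 x 160 x 45 mm; origin under its centre
- petal: Bystander: piece of green glass, about 70 x 32 x 6 mm; origin under its middle
Mind the look-alikes: they are no part of the job. What is meant by the tray is not orange, and is the smaller of those in its own colour.

How it is judged:
On the way:
1. the tray lies flat with its nose a little way inside the bay's mouth (5 to 60 mm) (x of tray_nose in the frame of bay_mouth between 0.005 and 0.06 m and z of tray_nose in the frame of bay_mouth below 0.015 m and angle between tray's own z axis and vertical below 0.12 rad), for 0.1 s.
At the end, for the whole second after the job is handed in: The tray-in pin is pushed back more than 6 mm (7 to 8 mm is against the stop), the tray's nose is more than 100 mm behind the station's front face, the tray points into the bay within 0.15 rad, lies flat on the bench (tilt under 0.03 rad, underside within 4 mm of it) and is at rest (value of joint tray_pin above 0.006 m and x of tray_nose in the frame of bay_mouth above 0.1 m and angle between the x axis of tray and the x axis of station, either way round below 0.15 rad and angle between tray's own z axis and vertical below 0.03 rad and height (world z) of tray below 0.004 m and linear speed of tray below 0.01 m/s); the robot touches nothing.
It fails at once if the tray or the robot loads the station or its guides with more than 20 N (contact force between any of tray, the arm, the fingers and station above 20 N).
It fails at once if the tray is tipped by more than 0.5 rad (angle between tray's own z axis and vertical above 0.5 rad).
It fails at once if a bystander is moved by more than 25 mm (distance of any of jar, tin, jar_lid, pliers, brush, case, petal from where it was at the start of the episode above 0.025 m).
It also fails if it takes over 72 s, if anything falls off the work surface, if the arm or the gripper's body presses on something with over 40 N, if the wrist force passes 120 N, or if a joint passes its speed limit or range.

## Working session

There is one attempt and no reset: what is moved stays moved. The work goes in short steps, Python scripts to look and compute and a tool call to move; the robot and the scene stay as the last step left them, time stands still between calls to the robot, and variables do not carry over. Pictures are saved under pics/ and viewed, about 8 in all and at most 12, crops included, and the job is handed in when it is done.

Besides the shell and the picture viewer there is one more tool, called after "Call:" by a JSON object that holds its "fn" and its "kwargs". servo_tool: Moves the arm, as the interface text tells. Its arguments: {"type":"object","properties":{"deltas":{"type":"array"},"force":{"type":"number"}},"required":["deltas"]}

```bash
mkdir -p pics; cat > h.py <<'E'
import cv2, numpy as np
from workcell import telemetry, eyes, order
def cal(n):
    c=eyes.calibration(n); K=np.array([[c['fx'],0,c['cx']],[0,c['fy'],c['cy']],[0,0,1.]])
    R=cv2.Rodrigues(np.array(c['rvec'],float))[0]; return K,np.array(c['distortion'],float),R,np.array(c['tvec'],float).reshape(3)
def onplane(n,px,z,C=None):
    K,d,R,t=C or cal(n)
    u=cv2.undistortPoints(np.array(px,float).reshape(-1,1,2),K,d).reshape(-1,2)
    r=np.c_[u,np.ones(len(u))]@R; o=-R.T@t
    return o+r*((z-o[2])/r[:,2])[:,None]
def cloud(n,D,C=None):
    K,d,R,t=C or cal(n)
    v,u=np.mgrid[0:400,0:640]
    p=cv2.undistortPoints(np.c_[u.ravel(),v.ravel()].astype(float).reshape(-1,1,2),K,d).reshape(-1,2)
    X=(np.c_[p,np.ones(len(p))]*D.reshape(-1,1)-t)@R
    X[D.ravel()<=0]=np.nan
    return X.reshape(400,640,3)
E
python3 - <<'E'
from h import *
print(telemetry.get_obs())
for n in('scene','top'):
    C=cal(n);im,D=eyes.camera(n);np.savez(n+'0',im=im,D=D);cv2.imwrite(f'pics/{n}0.png',im)
    print(n,-C[2].T@C[3],C[0][0,0])
E
```

```text
{'clock': 0.0, 'joint_pos': array([-1.24559886,  0.3328684 , -0.06472506,  1.46099926,  0.02158701,
        1.34988162, -0.08848749]), 'joint_velocities': array([ 3.97856036e-04,  1.98102219e-05, -1.25178712e-04, -1.93377293e-04,
        1.01652283e-03,  1.13409561e-03,  5.95784149e-04]), 'tau': array([-1.48121940e-04, -6.25425768e+01,  4.92014852e-02, -3.91615891e+01,
        1.62466429e-02,  9.62122431e-03,  1.85926018e-05]), 'position': array([0.21287027, 0.58721005, 0.23049049]), 'ee_rot': array([ 8.18771958e-01,  5.74118408e-01, -5.84057392e-04,  4.39212874e-04]), 'ft_force': array([-0.53572523,  0.98097158,  0.42194195]), 'torque': array([ 0.01177209, -0.00761681,  0.05532566]), 'grip_width': 1.0043927760362226}
scene [1.26727742 0.04679543 1.02601574] 428.7440438957997
top [ 0.45872314 -0.19962997  1.38130758] 416.1029249386584
```

View pics/top0.png

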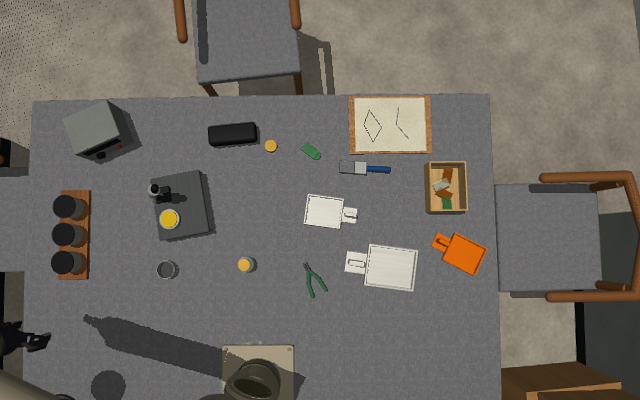

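View pics/scene0.png

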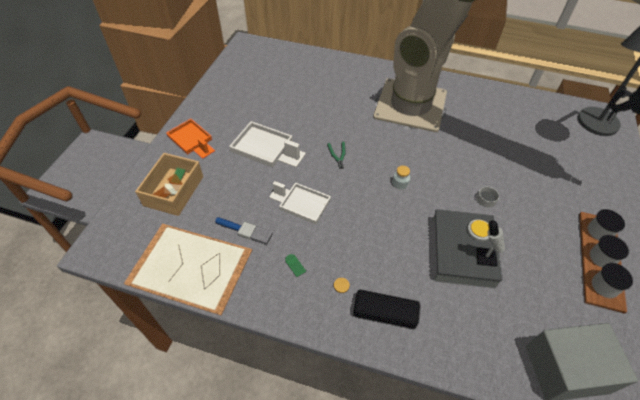

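The top view shows the smaller white tray at about (323,212), fin at (350,214), nose to the left. The station is at (183,205), dish and coil on its left (rear) half, so the mouth faces right. The scene view agrees.

```bash
python3 - <<'E'
from h import *
f=np.load('top0.npz');im,D=f['im'],f['D'];C=cal('top');X=cloud('top',D,C)
hsv=cv2.cvtColor(im,cv2.COLOR_BGR2HSV)
w=((hsv[...,2]>150)&(hsv[...,1]<40)).astype(np.uint8);w[:, :295]=0;w[:,362:]=0;w[:185]=0;w[235:]=0
x,y=np.mgrid[0:1,0:1]
P=X[w>0];print('white z',np.percentile(P[:,2],[1,25,50,75,95,99]),P.min(0),P.max(0),len(P))
pan=w.copy();pan[:,344:]=0
r=cv2.minAreaRect(np.argwhere(w*(np.arange(640)<344)>0)[:,::-1].astype(np.float32));print(r)
B=onplane('top',cv2.boxPoints(r),.018,C);print('pan corners',B,np.linalg.norm(B-np.roll(B,1,0),axis=1),B.mean(0))
F=P[(P[:,2]>.035)];print('fin',len(F),F.mean(0) if len(F) else 0, F.min(0),F.max(0))
# station
s=(np.abs(X[...,2]-.052)<.006);s[:, :140]=0;s[:,225:]=0;s[:160]=0;s[255:]=0
s=cv2.morphologyEx(s.astype(np.uint8),cv2.MORPH_OPEN,np.ones((3,3)))
Q=X[s>0];print('st z',np.median(Q[:,2]),len(Q))
r=cv2.minAreaRect(np.argwhere(s>0)[:,::-1].astype(np.float32));print(r)
B=onplane('top',cv2.boxPoints(r),.052,C);print(B,np.linalg.norm(B-np.roll(B,1,0),axis=1),B.mean(0))
v=im[150:260,130:370];cv2.imwrite('pics/c1.png',cv2.resize(v,None,fx=3.3,fy=3.3,interpolation=cv2.INTER_CUBIC))
E
```

```text
white z [nan nan nan nan nan nan] [nan nan nan] [nan nan nan] 1243
((324.5799865722656, 210.94000244140625), (39.31513977050781, 30.547014236450195), 8.130102157592773)
pan corners [[ 0.50551594 -0.15477511  0.018     ]
 [ 0.60486489 -0.17011873  0.018     ]
 [ 0.58469439 -0.29800271  0.018     ]
 [ 0.48551794 -0.28190325  0.018     ]] [0.12869143 0.10052681 0.1294649  0.10047468] [ 0.54514829 -0.22619995  0.018     ]
fin 38 [ 0.53272937 -0.30725234  0.04897316] [ 0.5253066  -0.32324067  0.04313988] [ 0.5387584  -0.29103507  0.05334999]
st z 0.050567684309478646 2229
((179.21099853515625, 204.87860107421875), (63.44776153564453, 50.657230377197266), 80.31121826171875)
[[0.65823833 0.34360346 0.052     ]
 [0.68346476 0.17982508 0.052     ]
 [0.48079363 0.14334882 0.052     ]
 [0.45534705 0.30480614 0.052     ]] [0.20656743 0.16570978 0.20592742 0.16345029] [0.56946094 0.24289588 0.052     ]
```

View pics/c1.png

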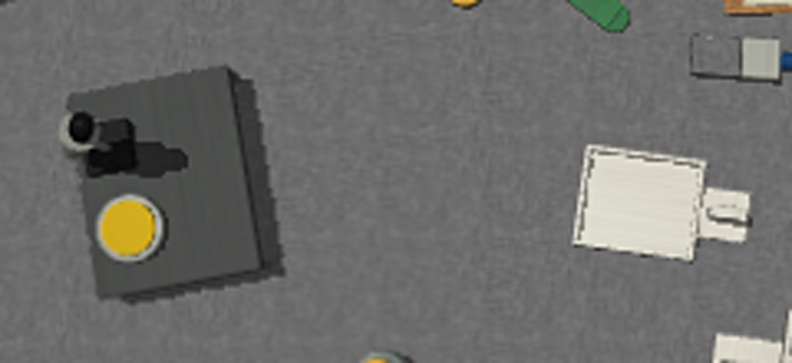

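The crop confirms it. The plain front edge of the station, roughly crop (228,67) to (262,268), faces the tray. The fin is at crop (728,213), and its cloud position agrees with the pan-based estimate to within 1 mm. I'll swing over past the station first.

Call:
{"fn": "servo_tool", "kwargs": {"deltas": [[[-2.8, 2.8, 0], 0, 8.5], [[-2.8, 2.8, 0], 0, 8.5], [[-2.8, 2.8, 0], 0, 8.5], [[-2.8, 2.8, 0], 0, 8.5], [[-2.8, 2.8, 0], 0, 8.5], [[-2.8, 2.8, 0], 0, 8.5], [[-2.8, 2.8, 0], 0, 8.5], [[-2.8, 2.8, 0], 0, 8.5], [[-2.8, 2.8, 0], 0, 8.5], [[-2.8, 2.8, 0], 0, 8.5], [[-2.8, 2.8, 0], 0, 8.5], [[-2.8, 2.8, 0], 0, 8.5]]}}

```text
clock: 1.1
position: [0.4153, 0.1436, 0.2245]
ee_rot: [0.814, 0.58, -0.005, -0.001]
ft_force: [1.1, 0.8, -0.8]
grip_width: 0.995
```

```bash
cat >> h.py <<'E'
def axes():
    from scipy.spatial.transform import Rotation as Ro
    s=telemetry.get_obs(); return s['position'],Ro.from_quat(s['ee_rot']).as_matrix(),s
def need(tx,ty,tz,yaw=None):
    p,M,s=axes(); d=(np.array([tx,ty,tz])-p)
    print('t',round(s['clock'],2),'pos',p.round(4),'tooldelta cm',(M.T@d*100).round(2),'xyaw',round(np.degrees(np.arctan2(M[1,0],M[0,0])),2),'zaxis',M[:,2].round(3),'F',s['ft_force'].round(2),'w',round(s['grip_width'],3))
    if yaw is not None:
        e=-(np.radians(yaw)-np.arctan2(M[1,0],M[0,0])); print('turn',round(e,3))
        c,sn=np.cos(np.radians(yaw)),np.sin(np.radians(yaw))
        print('delta after turn',(100*np.array([c*d[0]+sn*d[1],sn*d[0]-c*d[1],-d[2]])).round(2))
E
python3 - <<'E'
from h import *
need(.51,-.16,.20,-9)
C=cal('top')
for n,px in(('front',[(199.3,170.5),(209.6,231.3)]),('rear',[(150.5,179),(160,240)])):
  B=onplane('top',px,.052,C);print(n,B,B.mean(0),B[0]-B[1])
E
```

```text
t 1.1 pos [0.4153 0.1436 0.2245] tooldelta cm [-25.58  18.88   2.49] xyaw 70.94 zaxis [-0.009 -0.004 -1.   ] F [ 1.15  0.8  -0.79] w 0.995
turn 1.395
delta after turn [14.11 28.5   2.45]
front [[0.67965334 0.17827094 0.052     ]
 [0.48266541 0.14309297 0.052     ]] [0.58115937 0.16068195 0.052     ] [0.19698793 0.03517797 0.        ]
rear [[0.65444397 0.33823485 0.052     ]
 [0.45665296 0.30346373 0.052     ]] [0.55554846 0.32084929 0.052     ] [0.19779101 0.03477112 0.        ]
```

Call:
{"fn": "servo_tool", "kwargs": {"deltas": [[[0, 0, 0], 0.12, 8.5], [[0, 0, 0], 0.12, 8.5], [[0, 0, 0], 0.12, 8.5], [[0, 0, 0], 0.12, 8.5], [[0, 0, 0], 0.12, 8.5], [[0, 0, 0], 0.12, 8.5], [[0, 0, 0], 0.12, 8.5], [[0, 0, 0], 0.12, 8.5], [[0, 0, 0], 0.12, 8.5], [[0, 0, 0], 0.12, 8.5], [[0, 0, 0], 0.12, 8.5], [[0, 0, 0], 0.1, 8.5]]}}

```text
clock: 2.1
position: [0.4168, 0.1306, 0.222]
ee_rot: [0.993, -0.12, -0.006, 0.004]
ft_force: [0.8, 0.0, -0.1]
grip_width: 0.993
```

```bash
python3 -c "
from h import *
need(.525,-.355,.20,-9)"
```

```text
t 2.1 pos [0.4168 0.1306 0.222 ] tooldelta cm [22.07 44.58  2.4 ] xyaw -13.73 zaxis [-0.013 -0.007 -1.   ] F [ 0.75  0.01 -0.09] w 0.993
turn -0.083
delta after turn [18.29 46.27  2.2 ]
```

Call:
{"fn": "servo_tool", "kwargs": {"deltas": [[[1.8, 3.3, 0], 0, 8.5], [[1.8, 3.3, 0], 0, 8.5], [[1.8, 3.3, 0], 0, 8.5], [[1.8, 3.3, 0], 0, 8.5], [[1.8, 3.3, 0], 0, 8.5], [[1.8, 3.3, 0], 0, 8.5], [[1.8, 3.3, 0], 0, 8.5], [[1.8, 3.3, 0], 0, 8.5], [[1.8, 3.3, 0], 0, 8.5], [[1.8, 3.3, 0], 0, 8.5], [[1.8, 3.3, 0], 0, 8.5], [[0, 0, 0], -0.08, 8.5]]}}

```text
clock: 3.1
position: [0.5211, -0.2853, 0.2207]
ee_rot: [0.997, -0.08, -0.008, 0.006]
ft_force: [-0.8, -0.9, 1.6]
grip_width: 1.001
```

```bash
python3 -c "
from h import *
need(.5325,-.307,.20,-9)
C=cal('wrist');im,D=eyes.camera('wrist');np.savez('w1',im=im,D=D);cv2.imwrite('pics/w1.png',im)
X=cloud('wrist',D,C);print(-C[2].T@C[3])
m=(abs(X[...,2]-.048)<.006)&(abs(X[...,0]-.5325)<.03)&(abs(X[...,1]+.307)<.04)
F=X[m];print(len(F))
if len(F):print(F.mean(0),F.min(0),F.max(0),cv2.minAreaRect((F[:,:2]*1000).astype(np.float32)))
"
```

```text
t 3.1 pos [ 0.5211 -0.2853  0.2207] tooldelta cm [1.5  1.93 2.08] xyaw -9.19 zaxis [-0.016 -0.01  -1.   ] F [-0.77 -0.95  1.6 ] w 1.001
turn -0.003
delta after turn [1.46 1.96 2.07]
[ 0.53508867 -0.20664243  0.36164134]
488
[ 0.53435944 -0.30471553  0.04880519] [ 0.52640451 -0.32329336  0.04229834] [ 0.54219307 -0.28807058  0.0511885 ] ((534.328125, -305.5388488769531), (35.04708480834961, 11.304451942443848), 81.85777282714844)
```

View pics/w1.png

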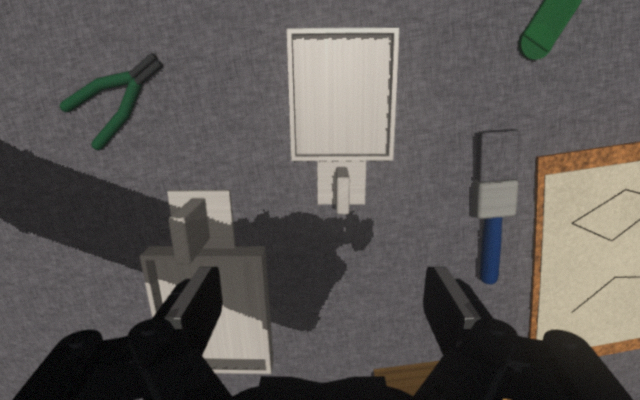

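The wrist view shows the tray fin at (342,193), free on both sides. The big tray's fin at (188,225) is about 14 cm away. The measured fin top is 35 x 11 mm at z 0.049, as it should be.

Call:
{"fn": "servo_tool", "kwargs": {"deltas": [[[0.8, 1.0, 3.0], -0.02, 5], [[0.8, 1.0, 3.0], 0, 5], [[0, 0, 3.0], 0, 5], [[0, 0, 2.0], 0, 5], [[0, 0, 1.0], 0, 5], [[0, 0, 0], 0, 5]]}}

```text
clock: 3.65
position: [0.5339, -0.3024, 0.0959]
ee_rot: [0.998, -0.066, -0.007, 0.003]
ft_force: [-0.0, -0.3, -0.1]
grip_width: 0.586
```

```bash
python3 -c "
from h import *
need(.5343,-.3055,.018,-8.1)"
```

```text
t 3.65 pos [ 0.5339 -0.3024  0.0959] tooldelta cm [0.18 0.24 7.79] xyaw -7.57 zaxis [-0.015 -0.006 -1.   ] F [-0.03 -0.26 -0.06] w 0.586
turn 0.009
delta after turn [0.08 0.3  7.79]
```

Call:
{"fn": "servo_tool", "kwargs": {"deltas": [[[0.2, 0.3, 2.0], 0, 5], [[0, 0, 2.0], 0, 5], [[0, 0, 1.8], 0, 5], [[0, 0, 1.0], 0, 5], [[0, 0, 0.6], 0, 5], [[0, 0, 0], 0, 5]]}}

```text
clock: 4.15
position: [0.5396, -0.3027, 0.0262]
ee_rot: [0.998, -0.065, -0.003, 0.003]
ft_force: [0.7, 0.5, 0.1]
grip_width: 0.588
```

```bash
python3 -c "
from h import *
need(.5343,-.3055,.018,-8.1)"
```

```text
t 4.15 pos [ 0.5396 -0.3027  0.0262] tooldelta cm [-0.48  0.35  0.82] xyaw -7.44 zaxis [-0.006 -0.005 -1.   ] F [0.66 0.53 0.11] w 0.588
turn 0.011
delta after turn [-0.48  0.36  0.82]
```

Call:
{"fn": "servo_tool", "kwargs": {"deltas": [[[-0.5, 0.35, 0.4], 0.01, 5], [[0, 0, 0.3], 0, 5], [[0, 0, 0], 0, 3], [[0, 0, 0], 0, 2], [[0, 0, 0], 0, 0.8], [[0, 0, 0], 0, 0.8], [[0, 0, 0], 0, 0.8], [[0, 0, 0], 0, 0.8]], "force": 25}}

```text
clock: 4.82
position: [0.5356, -0.3066, 0.0232]
ee_rot: [0.998, -0.07, -0.0, 0.003]
ft_force: [0.9, 0.3, -3.2]
grip_width: 0.134
```

```bash
python3 -c "
from h import *
need(.5343,-.3055,.018,-8.1)"
```

```text
t 4.82 pos [ 0.5356 -0.3066  0.0232] tooldelta cm [-0.15 -0.09  0.52] xyaw -8.08 zaxis [-0.001 -0.007 -1.   ] F [ 0.95  0.25 -3.19] w 0.134
turn 0.0
delta after turn [-0.15 -0.09  0.52]
```

Gripped (11.4 mm opening). Next I'll turn the tray to the station's heading and carry it low, with a slightly firmer grip.

Call:
{"fn": "servo_tool", "kwargs": {"deltas": [[[0, 0, 0], 0, 0.8], [[0, 0, -0.1], 0, 0.8], [[0, 0, 0], -0.04, 0.8], [[0, 0, 0], -0.06, 0.8], [[0, 0, 0], -0.06, 0.8], [[0, 0, 0], -0.06, 0.8], [[0, 0, 0], -0.05, 0.8], [[0, 0, 0], -0.04, 0.8], [[0, 0, 0], 0, 0.8]], "force": 60}}

```text
clock: 5.57
position: [0.5357, -0.3059, 0.0233]
ee_rot: [0.996, 0.092, -0.001, 0.003]
ft_force: [-0.4, 0.2, -2.4]
grip_width: 0.124
```

```bash
python3 -c "
from h import *
need(.611,-.013,.023,9.8)"
```

```text
t 5.57 pos [ 0.5357 -0.3059  0.0233] tooldelta cm [ 12.76 -27.42  -0.18] xyaw 10.52 zaxis [-0.002 -0.007 -1.   ] F [-0.39  0.15 -2.42] w 0.124
turn 0.013
delta after turn [ 12.41 -27.58   0.03]
```

Call:
{"fn": "servo_tool", "kwargs": {"deltas": [[[0.6, -1.3, 0], 0, 0.8], [[1.2, -2.6, 0], 0, 0.8], [[1.2, -2.6, 0], 0, 0.8], [[1.2, -2.6, 0], 0, 0.8], [[1.2, -2.6, 0], 0, 0.8], [[1.2, -2.6, 0], 0, 0.8], [[1.2, -2.6, 0], 0, 0.8], [[1.2, -2.6, 0], 0, 0.8], [[1.2, -2.6, 0], 0, 0.8], [[0.6, -1.3, 0], 0, 0.8], [[0, 0, 0], 0, 0.8]]}}

```text
clock: 6.48
position: [0.6043, -0.0542, 0.0241]
ee_rot: [0.997, 0.077, 0.001, 0.008]
ft_force: [0.3, -0.6, -1.4]
grip_width: 0.128
```

```bash
python3 -c "
from h import *
need(.611,-.013,.023,9.8)
im,D=eyes.camera('scene');cv2.imwrite('pics/s2.png',cv2.resize(im[100:300,220:540],None,fx=2.5,fy=2.5,interpolation=cv2.INTER_CUBIC))
im,D=eyes.camera('top');np.savez('top2',im=im,D=D);C=cal('top');X=cloud('top',D,C)
h=cv2.cvtColor(im,cv2.COLOR_BGR2HSV);m=(h[...,2]>140)&(h[...,1]<40);m[:, :205]=0;m[:,300:]=0;m[:160]=0;m[245:]=0
cv2.imwrite('pics/t2.png',cv2.resize(im[140:270,130:330],None,fx=3.5,fy=3.5,interpolation=cv2.INTER_CUBIC))
"
```

```text
t 6.48 pos [ 0.6043 -0.0542  0.0241] tooldelta cm [ 1.3  -3.97  0.05] xyaw 8.82 zaxis [ 0.002 -0.016 -1.   ] F [ 0.33 -0.59 -1.44] w 0.128
turn -0.017
delta after turn [ 1.36 -3.95  0.11]
```

View pics/t2.png

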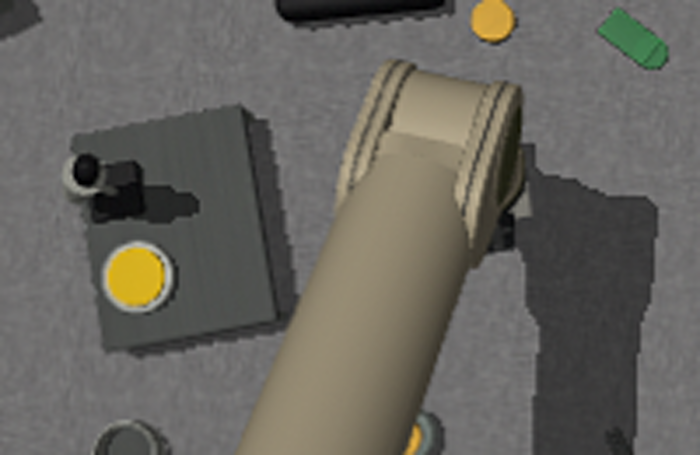

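View pics/s2.png

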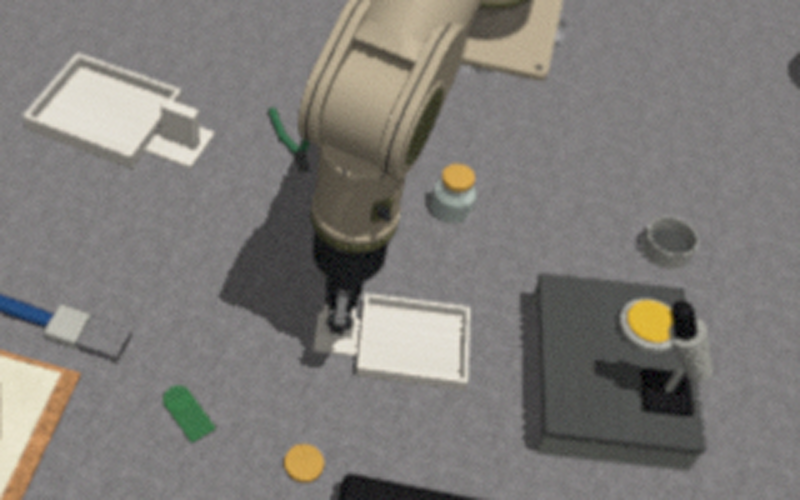

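The scene crop shows the tray at (412,338) held flat and aimed at the station's front face, which runs along crop x of about 540. The arm hides the tray in the top view. I'll check the offset in the scene camera.

```bash
python3 -c "
from h import *
C=cal('scene');g=lambda L:[(220+a/2.5,100+b/2.5) for a,b in L]
N=onplane('scene',g([(470,309),(467,380),(365,296),(358,376)]),.018,C);print(N)
S=onplane('scene',g([(541,277),(541,437)]),.052,C);print(S,np.linalg.norm(S[0]-S[1]))
for A,B in((N[0],N[1]),(N[2],N[3]),(N[1],N[3]),(N[0],N[2]),(S[0],S[1])):
  d=A-B;print(np.degrees(np.arctan2(d[1],d[0])).round(1),np.linalg.norm(d).round(4),((A+B)/2).round(4))
"
```

```text
[[ 0.53504839  0.08753799  0.018     ]
 [ 0.6285437   0.10136472  0.018     ]
 [ 0.55389435 -0.03107998  0.018     ]
 [ 0.65951691 -0.01310393  0.018     ]]
[[0.49209533 0.15501288 0.052     ]
 [0.69347724 0.1838254  0.052     ]] 0.20343262873457926
-171.6 0.0945 [0.5818 0.0945 0.018 ]
-170.3 0.1071 [ 0.6067 -0.0221  0.018 ]
105.1 0.1186 [0.644  0.0441 0.018 ]
99.0 0.1201 [0.5445 0.0282 0.018 ]
-171.9 0.2034 [0.5928 0.1694 0.052 ]
```

```bash
python3 -c "
from h import *
for n in('scene','top'):
  f=np.load(n+'0.npz');C=cal(n);X=cloud(n,f['D'],C)
  m=(abs(X[...,2]-.052)<.005)&(abs(X[...,0]-.57)<.16)&(abs(X[...,1]-.24)<.13)
  h=cv2.cvtColor(f['im'],cv2.COLOR_BGR2HSV)
  m=cv2.morphologyEx(m.astype(np.uint8),cv2.MORPH_OPEN,np.ones((3,3)))
  c=max(cv2.findContours(m,0,2)[0],key=cv2.contourArea)
  m2=np.zeros_like(m);cv2.drawContours(m2,[c],-1,1,-1);m2&=m
  P=X[m2>0];r=cv2.minAreaRect((P[:,:2]*1000).astype(np.float32));B=cv2.boxPoints(r);print(n,len(P),r,B)
  u=np.array([-.17,.985]);v=np.array([.985,.17])
  a=P[:,:2]@u;b=P[:,:2]@v
  print('front a pct',np.percentile(a,[.3,1,2,98,99.7]),'b',np.percentile(b,[.3,1,50,99,99.7]))
  # front edge fit: per bin of b min a
  bb=np.linspace(b.min()+.02,b.max()-.02,12);A=[np.sort(a[abs(b-k)<.01])[:3].mean() for k in bb];print(np.polyfit(bb,A,1),np.mean(A))
  bb=np.linspace(a.min()+.02,a.max()-.06,8)
  print('sides',np.mean([np.sort(b[abs(a-k)<.01])[:3].mean() for k in bb]),np.mean([np.sort(b[abs(a-k)<.01])[-3:].mean() for k in bb]))
"
```

```text
scene 2947 ((572.4672241210938, 249.1986083984375), (206.8592071533203, 164.8900146484375), 9.937694549560547) [[456.36133 312.55704]
 [484.81763 150.14102]
 [688.5731  185.84018]
 [660.1168  348.2562 ]]
front a pct [0.06627341 0.0670823  0.06821257 0.22180463 0.22847711] b [0.504037   0.50557556 0.62160054 0.70704007 0.70762828]
[0.00035458 0.06663915] 0.06685407208013942
sides 0.504174472534173 0.7075217604460714
top 1382 ((571.0187377929688, 230.0214385986328), (201.5418243408203, 134.8686981201172), 12.062294006347656) [[458.38065 274.90833]
 [486.56485 143.01736]
 [683.65686 185.13455]
 [655.47266 317.0255 ]]
front a pct [0.06173488 0.06375484 0.06570276 0.18726601 0.1928751 ] b [0.5020136  0.5034251  0.59871764 0.69770053 0.70159038]
[0.06261353 0.02961604] 0.06728164642584773
sides 0.5051769652327647 0.6997311621928465
```

The mouth is at about (0.5835, 0.169), heading 99.8°, and both cameras' depth agrees. Next I'll shift sideways and straighten, then advance until the nose is about 20 mm inside.

Call:
{"fn": "servo_tool", "kwargs": {"deltas": [[[0.7, 0, 0], -0.01, 0.8], [[0.8, 0, 0], -0.01, 0.8], [[0.5, -0.5, 0], 0, 0.8], [[0, -1.0, 0], 0, 0.8], [[0, -1.0, 0], 0, 0.8], [[0, -1.0, 0], 0, 0.8], [[0, -1.0, 0], 0, 0.8], [[0, -1.0, 0], 0, 0.8], [[0, -1.0, 0], 0, 0.8], [[0, -0.5, 0], 0, 0.8], [[0, 0, 0], 0, 0.8]]}}

```text
clock: 7.5
position: [0.6121, 0.0121, 0.0243]
ee_rot: [0.997, 0.08, 0.001, 0.011]
ft_force: [0.8, -3.3, 1.9]
grip_width: 0.127
```

```bash
python3 -c "
from h import *
need(.605,.0436,.022,9.8)"
```

```text
t 7.5 pos [0.6121 0.0121 0.0243] tooldelta cm [-0.19 -3.22  0.16] xyaw 9.22 zaxis [ 0.004 -0.021 -1.   ] F [ 0.8  -3.27  1.86] w 0.127
turn -0.01
delta after turn [-0.16 -3.22  0.23]
```

Call:
{"fn": "servo_tool", "kwargs": {"deltas": [[[-0.2, -0.7, 0], -0.01, 0.8], [[0, -0.8, 0], 0, 0.8], [[0, -0.8, 0], 0, 0.8], [[0, -0.7, 0], 0, 0.8], [[0, -0.3, 0], 0, 0.8], [[0, 0, 0], 0, 0.8]]}}

```text
clock: 8.0
position: [0.6045, 0.0464, 0.0241]
ee_rot: [0.996, 0.085, 0.002, 0.011]
ft_force: [0.5, -3.5, 3.8]
grip_width: 0.132
```

```bash
python3 -c "
from h import *
need(.605,.0436,.022,9.8)"
```

```text
t 8.0 pos [0.6045 0.0464 0.0241] tooldelta cm [0.01 0.28 0.21] xyaw 9.76 zaxis [ 0.005 -0.022 -1.   ] F [ 0.51 -3.52  3.8 ] w 0.132
turn -0.001
delta after turn [0.01 0.28 0.21]
```

Call:
{"fn": "servo_tool", "kwargs": {"deltas": [[[0, 0, 0], 0, 2], [[0, 0, 0], 0, 3.5], [[0, 0, 0], 0, 4], [[0, 0, 0], 0, 4], [[0, 0, -1.5], 0, 4], [[0, 0, -2.0], 0, 4], [[0, 0, -2.0], 0, 4], [[0, 0.5, -2.0], 0, 4], [[0, 2, 0], 0, 0], [[0, 2, 0], 0, 0], [[0, 2, 0], 0, 0], [[0, 0, 0], 0, 0]]}}

```text
clock: 9.0
position: [0.6131, -0.014, 0.101]
ee_rot: [0.996, 0.088, -0.002, 0.01]
ft_force: [-1.1, -1.6, 0.2]
grip_width: 0.001
```

```bash
python3 -c "
from h import *
need(.6155,-.0147,.022,9.8)
C=cal('wrist');im,D=eyes.camera('wrist');cv2.imwrite('pics/w3.png',im);X=cloud('wrist',D,C)
m=(abs(X[...,2]-.048)<.006)&(abs(X[...,0]-.6045)<.03)&(abs(X[...,1]-.044)<.035)
F=X[m];print(len(F),F.mean(0),cv2.minAreaRect((F[:,:2]*1000).astype(np.float32)))
"
```

```text
t 9.0 pos [ 0.6131 -0.014   0.101 ] tooldelta cm [ 0.26 -0.04  7.9 ] xyaw 10.11 zaxis [-0.001 -0.019 -1.   ] F [-1.15 -1.62  0.18] w 0.001
turn 0.005
delta after turn [0.23 0.11 7.9 ]
1525 [0.60372388 0.0474247  0.04909719] ((603.9779052734375, 46.873619079589844), (11.788834571838379, 35.83392333984375), 9.896520614624023)
```

View pics/w3.png

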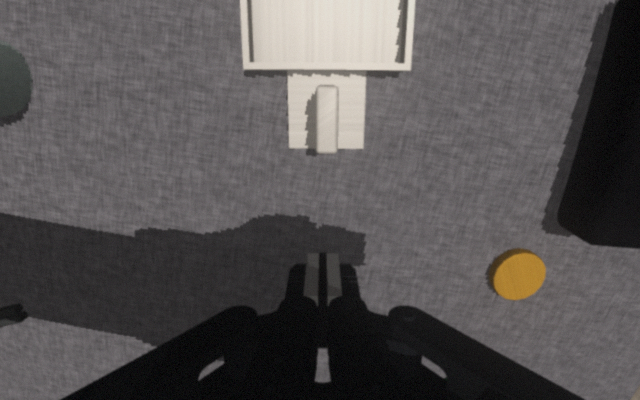

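The wrist view shows the tray released and flat. Its fin is at (327,118), heading 99.9°, with the shut fingers about 3 cm behind it and nothing else nearby. I'll lower the fingers to pushing height.

Call:
{"fn": "servo_tool", "kwargs": {"deltas": [[[0.2, 0, 2.0], 0, 0], [[0, 0, 2.0], 0, 0], [[0, 0, 2.0], 0, 0], [[0, 0, 1.2], 0, 0], [[0, 0, 0.5], 0, 0], [[0, 0, 0], 0, 0]]}}

```text
clock: 9.55
position: [0.6151, -0.0079, 0.0207]
ee_rot: [0.996, 0.09, -0.001, 0.007]
ft_force: [1.1, -0.5, -0.4]
grip_width: 0.002
```

```bash
python3 -c "
from h import *
need(.609,.0185,.020,9.8)"
```

```text
t 9.55 pos [ 0.6151 -0.0079  0.0207] tooldelta cm [-0.13 -2.71  0.03] xyaw 10.34 zaxis [-0.001 -0.015 -1.   ] F [ 1.11 -0.53 -0.37] w 0.002
turn 0.009
delta after turn [-0.16 -2.71  0.07]
```

Call:
{"fn": "servo_tool", "kwargs": {"deltas": [[[-0.1, -0.8, 0], 0, 0], [[0, -0.8, 0], 0, 0], [[0, -0.5, 0], 0, 0], [[0, -0.4, 0], 0, 0], [[0, -0.4, 0], 0, 0], [[0, -0.4, 0], 0, 0], [[0, -0.4, 0], 0, 0], [[0, -0.4, 0], 0, 0]]}}

```text
clock: 10.22
position: [0.6085, 0.0354, 0.0243]
ee_rot: [0.996, 0.09, 0.002, 0.008]
ft_force: [4.8, -8.6, 0.0]
grip_width: 0.001
```

```bash
cat >> h.py <<'E'
def st():
    p,M,s=axes();u=np.array([-.17,.985]);v=np.array([.985,.17])
    a=p[:2]@u;b=p[:2]@v
    print('t',round(s['clock'],2),'nose est mm if contact',round((a+.011+.105+.06-.067)*1000,1),'b',round(b*1000,1),'z',p[2].round(4),'Fpush',(s['ft_force'][:2]@u).round(2),'Flat',(s['ft_force'][:2]@v).round(2),'Fz',s['ft_force'][2].round(2),'yaw',round(np.degrees(np.arctan2(M[1,0],M[0,0])),2))
E
python3 -c "
from h import *
st()"
```

```text
t 10.22 nose est mm if contact 40.4 b 605.4 z 0.0243 Fpush -9.32 Flat 3.23 Fz 0.04 yaw 10.32
```

Call:
{"fn": "servo_tool", "kwargs": {"deltas": [[[0, 0, 0], 0, 0], [[0, 0, 0], 0, 0]]}}

```text
clock: 10.38
position: [0.6089, 0.0359, 0.0247]
ee_rot: [0.996, 0.09, 0.002, 0.008]
ft_force: [0.6, -1.8, -0.9]
grip_width: -0.005
```

```bash
python3 -c "
from h import *
st()"
```

```text
t 10.38 nose est mm if contact 40.9 b 605.8 z 0.0247 Fpush -1.83 Flat 0.31 Fz -0.87 yaw 10.34
```

Call:
{"fn": "servo_tool", "kwargs": {"deltas": [[[0, -0.2, 0], 0, 0], [[0, -0.2, 0], 0, 0]]}}

```text
clock: 10.55
position: [0.6089, 0.0376, 0.0251]
ee_rot: [0.996, 0.089, 0.003, 0.009]
ft_force: [3.8, -6.5, -0.4]
grip_width: -0.002
```

```bash
python3 -c "
from h import *
st()"
```

```text
t 10.55 nose est mm if contact 42.5 b 606.2 z 0.0251 Fpush -7.02 Flat 2.68 Fz -0.41 yaw 10.22
```

Call:
{"fn": "servo_tool", "kwargs": {"deltas": [[[0, -0.25, 0.1], 0, 0], [[0, -0.25, 0.1], 0, 0], [[0, -0.25, 0], 0, 0], [[0, -0.25, 0], 0, 0]]}}

```text
clock: 10.88
position: [0.6099, 0.0391, 0.025]
ee_rot: [0.996, 0.085, 0.006, 0.014]
ft_force: [2.3, -7.0, 0.1]
grip_width: 0.002
```

```bash
python3 -c "
from h import *
st()"
```

```text
t 10.88 nose est mm if contact 43.8 b 607.4 z 0.025 Fpush -7.28 Flat 1.13 Fz 0.06 yaw 9.78
```

Call:
{"fn": "servo_tool", "kwargs": {"deltas": [[[-0.2, -0.25, 0], 0, 0], [[-0.2, -0.25, 0], 0, 0], [[-0.2, -0.25, 0], 0, 0], [[-0.2, -0.25, 0], 0, 0]]}}

```text
clock: 11.22
position: [0.6043, 0.0387, 0.0268]
ee_rot: [0.996, 0.081, 0.01, 0.018]
ft_force: [4.1, -7.1, -0.9]
grip_width: -0.001
```

```bash
python3 -c "
from h import *
st()"
```

```text
t 11.22 nose est mm if contact 44.3 b 601.8 z 0.0268 Fpush -7.68 Flat 2.86 Fz -0.86 yaw 9.31
```

Call:
{"fn": "servo_tool", "kwargs": {"deltas": [[[0.2, -0.25, 0], 0, 0], [[0.2, -0.25, 0], 0, 0], [[0.2, -0.25, 0], 0, 0], [[0.2, -0.25, 0], 0, 0]]}}

```text
clock: 11.55
position: [0.6111, 0.0463, 0.027]
ee_rot: [0.997, 0.079, 0.01, 0.02]
ft_force: [0.1, -4.5, 1.9]
grip_width: -0.001
```

```bash
python3 -c "
from h import *
st()"
```

```text
t 11.55 nose est mm if contact 50.7 b 609.8 z 0.027 Fpush -4.44 Flat -0.62 Fz 1.92 yaw 9.03
```

Call:
{"fn": "servo_tool", "kwargs": {"deltas": [[[0, -0.25, 0.1], 0, 0], [[0, -0.25, 0.1], 0, 0], [[0, -0.25, 0.1], 0, 0], [[0, -0.25, 0], 0, 0]]}}

```text
clock: 11.88
position: [0.6119, 0.055, 0.0253]
ee_rot: [0.997, 0.078, 0.012, 0.021]
ft_force: [-0.1, -1.7, -0.6]
grip_width: -0.001
```

```bash
python3 -c "
from h import *
st();print(axes()[1][:,2])"
```

```text
t 11.88 nose est mm if contact 59.1 b 612.0 z 0.0253 Fpush -1.66 Flat -0.35 Fz -0.55 yaw 8.96
[ 0.02700863 -0.04019402 -0.9988268 ]
```

Call:
{"fn": "servo_tool", "kwargs": {"deltas": [[[0, -0.3, 0.05], 0, 0], [[0, -0.3, 0], 0, 0], [[0, -0.3, 0], 0, 0], [[0, -0.3, 0], 0, 0]]}}

```text
clock: 12.22
position: [0.6108, 0.0675, 0.025]
ee_rot: [0.997, 0.078, 0.013, 0.021]
ft_force: [0.5, -4.7, 3.4]
grip_width: 0.002
```

```bash
python3 -c "
from h import *
st()
C=cal('wrist');im,D=eyes.camera('wrist');cv2.imwrite('pics/w4.png',im);X=cloud('wrist',D,C);f=telemetry.get_obs()['position']
m=(abs(X[...,2]-.018)<.004)&(abs(X[...,0]-.6)<.08)&(abs(X[...,1]-.13)<.05);F=X[m];print(len(F),cv2.minAreaRect((F[:,:2]*1000).astype(np.float32)) if len(F) else 0)
"
```

```text
t 12.22 nose est mm if contact 71.6 b 613.1 z 0.025 Fpush -4.7 Flat -0.33 Fz 3.38 yaw 8.95
5669 ((595.014404296875, 141.69012451171875), (101.04410552978516, 58.95814895629883), 10.221840858459473)
```

View pics/w4.png

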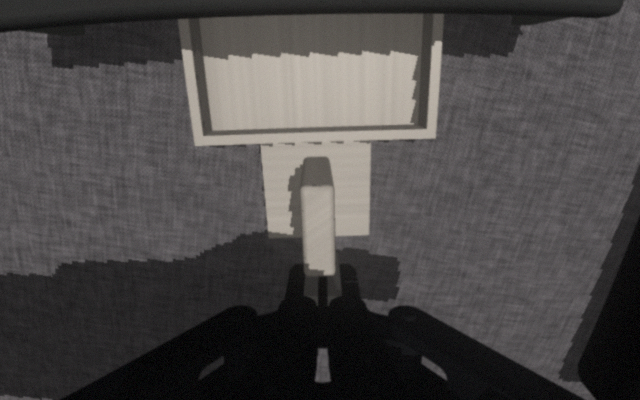

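The wrist view shows the tray going straight into the bay, fin at (318,230) centred on the fingers. I'll continue gently.

Call:
{"fn": "servo_tool", "kwargs": {"deltas": [[[0, -0.3, 0], 0, 0], [[0, -0.3, 0], 0, 0], [[0, -0.3, 0], 0, 0], [[0, -0.3, 0], 0, 0], [[0, -0.3, 0], 0, 0], [[0, -0.3, 0], 0, 0]]}}

```text
clock: 12.77
position: [0.6086, 0.086, 0.025]
ee_rot: [0.997, 0.078, 0.013, 0.022]
ft_force: [0.5, -4.7, 4.0]
grip_width: -0.002
```

```bash
python3 -c "
from h import *
st()"
```

```text
t 12.77 nose est mm if contact 90.2 b 614.1 z 0.025 Fpush -4.73 Flat -0.34 Fz 3.97 yaw 8.93
```

Call:
{"fn": "servo_tool", "kwargs": {"deltas": [[[0, -0.25, 0], 0, 0], [[0, -0.25, 0], 0, 0], [[0, -0.25, 0], 0, 0], [[0, -0.25, 0], 0, 0]]}}

```text
clock: 13.1
position: [0.6074, 0.0957, 0.0251]
ee_rot: [0.997, 0.077, 0.014, 0.022]
ft_force: [0.6, -6.1, 5.6]
grip_width: 0.0
```

```bash
python3 -c "
from h import *
st()"
```

```text
t 13.1 nose est mm if contact 100.0 b 614.5 z 0.0251 Fpush -6.13 Flat -0.44 Fz 5.56 yaw 8.89
```

Call:
{"fn": "servo_tool", "kwargs": {"deltas": [[[0, -0.2, 0], 0, 0], [[0, -0.2, 0], 0, 0], [[0, -0.2, 0], 0, 0]]}}

```text
clock: 13.35
position: [0.6067, 0.1, 0.0251]
ee_rot: [0.997, 0.077, 0.014, 0.024]
ft_force: [2.2, -12.1, 4.6]
grip_width: -0.004
```

```bash
python3 -c "
from h import *
st()"
```

```text
t 13.35 nose est mm if contact 104.4 b 614.6 z 0.0251 Fpush -12.25 Flat 0.08 Fz 4.64 yaw 8.82
```

Call:
{"fn": "servo_tool", "kwargs": {"deltas": [[[0, -0.2, 0], 0, 0], [[0, -0.2, 0], 0, 0], [[0, -0.2, 0], 0, 0]]}}

```text
clock: 13.6
position: [0.6067, 0.0998, 0.0252]
ee_rot: [0.997, 0.074, 0.014, 0.027]
ft_force: [2.0, -9.4, 3.5]
grip_width: 0.0
```

```bash
python3 -c "
from h import *
st()"
```

```text
t 13.6 nose est mm if contact 104.1 b 614.6 z 0.0252 Fpush -9.65 Flat 0.36 Fz 3.5 yaw 8.54
```

Motion stopped at about 104 mm, within error of the 105 mm near end of the stop range, but it could also be binding. I'll test with gentle slanting pushes.

Call:
{"fn": "servo_tool", "kwargs": {"deltas": [[[-0.2, -0.2, 0], 0, 0], [[-0.2, -0.2, 0], 0, 0], [[-0.2, -0.2, 0], 0, 0]]}}

```text
clock: 13.85
position: [0.6016, 0.0994, 0.0253]
ee_rot: [0.997, 0.072, 0.016, 0.03]
ft_force: [3.1, -10.3, 3.0]
grip_width: 0.001
```

```bash
python3 -c "
from h import *
st()"
```

```text
t 13.85 nose est mm if contact 104.6 b 609.4 z 0.0253 Fpush -10.63 Flat 1.31 Fz 3.01 yaw 8.28
```

Call:
{"fn": "servo_tool", "kwargs": {"deltas": [[[0.2, -0.2, 0], 0, 0], [[0.2, -0.2, 0], 0, 0], [[0.2, -0.2, 0], 0, 0], [[0.2, -0.2, 0], 0, 0], [[0.2, -0.2, 0], 0, 0]]}}

```text
clock: 14.27
position: [0.6054, 0.0994, 0.0237]
ee_rot: [0.997, 0.067, 0.01, 0.036]
ft_force: [-2.9, -10.4, 5.5]
grip_width: 0.002
```

```bash
python3 -c "
from h import *
st()"
```

```text
t 14.27 nose est mm if contact 104.0 b 613.2 z 0.0237 Fpush -9.76 Flat -4.59 Fz 5.47 yaw 7.76
```

Call:
{"fn": "servo_tool", "kwargs": {"deltas": [[[0, 0.6, 0], 0, 0], [[0, 1.5, 0], 0, 0], [[0, 2.0, -1], 0, 0], [[0, 2.0, -2], 0, 0], [[0, 2.0, -3], 0, 0], [[0, 0, -3], 0, 0], [[0, 0, -3], 0, 0], [[0, 0, -3], 0, 0], [[0, 0, 0], 0, 0]]}}

```text
clock: 15.02
position: [0.609, 0.0271, 0.1806]
ee_rot: [0.997, 0.07, 0.004, 0.032]
ft_force: [0.1, 0.7, 0.4]
grip_width: -0.004
```

```bash
python3 -c "
from h import *
st();p,M,s=axes();print(p,M[:,2])
C=cal('wrist');im,D=eyes.camera('wrist');cv2.imwrite('pics/w5.png',im);X=cloud('wrist',D,C);np.savez('w5',im=im,X=X)
u=np.array([-.17,.985]);v=np.array([.985,.17])
A=X[...,:2]@u;B=X[...,:2]@v
for nm,z,tol,b0,b1,a0,a1 in(('fin',.0495,.004,.55,.66,-.1,.062),('rim',.018,.004,.54,.68,0,.09),('top',.052,.004,.5,.71,.05,.2)):
  m=(abs(X[...,2]-z)<tol)&(B>b0)&(B<b1)&(A>a0)&(A<a1);F=X[m]
  print(nm,len(F),cv2.minAreaRect((F[:,:2]*1000).astype(np.float32)) if len(F) else 0, 'a',np.percentile(A[m],[.5,2,50,98,99.5]) if len(F) else 0,np.median(F[:,2]) if len(F) else 0)
im,D=eyes.camera('top');f=im[150:260,120:270];g=cv2.resize(f,None,fx=4,fy=4,interpolation=cv2.INTER_CUBIC);
im,D=eyes.camera('scene');f2=im[190:300,400:540];g2=cv2.resize(f2,None,fx=4,fy=4,interpolation=cv2.INTER_CUBIC)
o=np.zeros((440,1160,3),np.uint8);o[:,:600]=g;o[:,600:]=g2;cv2.imwrite('pics/c5.png',cv2.resize(o,(800,303)))
w=np.load('w5.npz')['im']
"
```

```text
t 15.02 nose est mm if contact 32.2 b 604.5 z 0.1806 Fpush 0.67 Flat 0.2 Fz 0.38 yaw 8.02
[0.60899139 0.02712651 0.18060037] [ 0.01299705 -0.0640282  -0.99786345]
fin 956 ((596.5796508789062, 129.44891357421875), (12.145781517028809, 36.26460266113281), 9.96013069152832) a [0.00808201 0.00876783 0.02655067 0.04326701 0.04406704] 0.04909144076756361
rim 761 ((591.310791015625, 157.23057556152344), (100.07766723632812, 5.142738342285156), 8.414713859558105) a [0.05270888 0.05281071 0.05457291 0.0570671  0.05795054] 0.01711765301977428
top 0 0 a 0 0
```

View pics/c5.png

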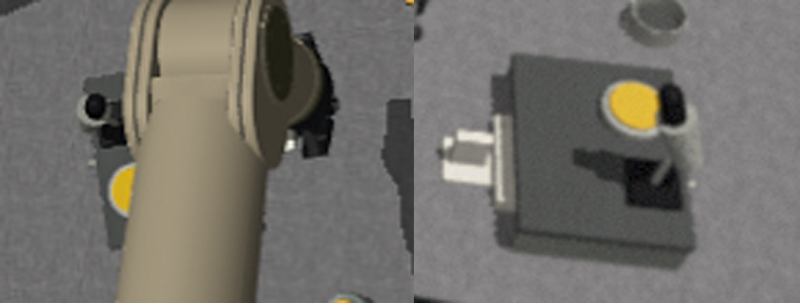

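The pin's tail shows as a light dot in both views, at about (153,209) in the top image and (500,256) in the scene image. The tray's rear wall is 14 mm before the face, so the nose is at about 106 mm. I'll compare the tail with the start pictures.

```bash
python3 -c "
from h import *
for n,(c,r) in(('top',(153,209)),('scene',(500,256))):
  C=cal(n);a=np.load(n+'0.npz')['im'];b,_=eyes.camera(n)
  sl=np.s_[r-9:r+10,c-9:c+10]
  out=[]
  for im in(a,b):
    g=cv2.cvtColor(im[sl],cv2.COLOR_BGR2GRAY).astype(float);bg=np.median(g);w=np.clip(g-bg-25,0,None)
    if n=='scene': print(g[4:15,4:15].astype(int))
    yy,xx=np.mgrid[0:19,0:19];P=[(w*xx).sum()/w.sum()+c-9,(w*yy).sum()/w.sum()+r-9];out.append(P);Q=onplane(n,P,.012,C)[0];print(n,np.round(P,2),'bg',bg,'n',(w>0).sum(),Q.round(4),'a',Q[:2]@[-.17,.985])
"
```

```text
top [161.2  215.74] bg 106.0 n 17 [0.5368 0.3158 0.012 ] a 0.2197682708845061
top [160.78 215.37] bg 108.0 n 20 [0.538  0.3172 0.012 ] a 0.22098573533152235
[[ 50  71  82  90 101 112 125 127 130 128 129]
 [ 43  65  80  86 103 110 124 123 122 127 131]
 [ 40  62  78  89 107 120 124 124 123 126 125]
 [ 36  60  74  91 104 120 126 127 120 125 130]
 [ 35  54  80  87 102 117 124 126 126 130 128]
 [ 35  55  79  87 102 119 123 122 128 128 130]
 [ 26  44  73  87 101 121 123 126 125 129 129]
 [ 29  43  74  88 107 123 121 122 127 134 133]
 [ 28  42  71  89 111 121 126 125 125 132 136]
 [ 27  38  65  86  95 114 122 128 130 133 133]
 [ 27  35  63  78  87 103 121 125 127 129 128]]
scene [503.  247.8] bg 117.0 n 2 [0.5308 0.3552 0.012 ] a 0.25960781628547797
[[ 50  74  87  98 101 115 127 135 133 134 134]
 [ 40  68  80  91 107 118 124 129 128 131 135]
 [ 39  66  81  91 109 119 130 130 128 132 134]
 [ 38  63  79  85 103 117 128 129 127 129 130]
 [ 41  56  79  90 117 143 148 134 131 134 132]
 [ 29  50  77  93 138 170 169 141 128 132 135]
 [ 30  47  81  93 126 162 159 139 131 132 132]
 [ 28  44  77  91 111 127 131 124 132 136 138]
 [ 31  44  74  92 113 120 128 124 132 136 139]
 [ 23  43  65  81  98 116 126 133 130 134 134]
 [ 27  36  62  83  89 109 125 129 133 136 133]]
scene [500.61 255.95] bg 120.0 n 6 [0.5595 0.3502 0.012 ] a 0.24985317762235013
```

```bash
python3 -c "
from h import *
a=np.load('top0.npz')['im'];b,_=eyes.camera('top');C=cal('top')
for im in(a,b): print(cv2.cvtColor(im[204:214,147:161],cv2.COLOR_BGR2GRAY))
for r in(208,209):
  for c in(151.5,152.5,153.5,154.5):
    Q=onplane('top',(c,r),.012,C)[0];print(c,r,Q.round(4),'a-rear',(Q[:2]@[-.17,.985]-.227).round(4))
"
```

```text
[[108 109 109 106 115 109 106 108  75  80  81  81  82  81]
 [109 104 108 106 110 113 104  98  74  77  78  78  79  80]
 [110 112 110 104 106 107  98  79  75  77  78  77  77  80]
 [106 109 105 107 106 105  96  81  77  76  77  77  78  79]
 [109 114 114 111 110 109 105  93  76  76  77  77  78  79]
 [110 112 115 115 110 107 109 105  74  76  77  77  78  78]
 [107 114 120 115 109 103 109 103  74  75  77  76  77  77]
 [104 114 118 114 106 100 103  99  77  73  77  75  77  75]
 [108 110 112 115 111 109 112 107  83  74  76  75  76  75]
 [108 110 109 111 109 107 102  97  82  76  76  75  73  86]]
[[110 111 111 108 116 111 109 110  77  82  82  82  83  83]
 [110 107 110 108 113 115 106  99  76  79  80  80  80  80]
 [112 114 111 105 107 108  99  80  76  78  79  79  80  81]
 [107 112 107 109 109 109 104  88  78  77  79  79  79  81]
 [111 116 116 113 113 133 144 129  76  77  78  77  80  80]
 [112 114 117 117 116 141 146 130  74  76  79  78  79  79]
 [109 116 122 116 108  94  99 105  74  77  77  78  78  78]
 [106 116 120 115 107 102 104 101  78  75  77  77  77  78]
 [110 111 115 117 112 110 113 109  84  76  77  77  77  75]
 [110 113 111 114 111 109 104  98  83  77  76  77  75  88]]
151.5 208 [0.563 0.349 0.012] a-rear 0.0211
152.5 208 [0.5629 0.3456 0.012 ] a-rear 0.0177
153.5 208 [0.5629 0.3422 0.012 ] a-rear 0.0144
154.5 208 [0.5628 0.3388 0.012 ] a-rear 0.0111
151.5 209 [0.5596 0.3489 0.012 ] a-rear 0.0216
152.5 209 [0.5596 0.3455 0.012 ] a-rear 0.0182
153.5 209 [0.5595 0.3422 0.012 ] a-rear 0.0149
154.5 209 [0.5595 0.3388 0.012 ] a-rear 0.0116
```

The pin tail was not visible behind the rear face at the start. It now shows about 8–9 mm in the top view, so the pin is fully pushed back. The tray is flat and the arm is clear, so I'm handing in.

```bash
python3 -c "
from h import *
print(order.hand_in())"
```

```text
the job is handed in; nothing more can be done
None
```

The tray is back in its bay against the end stop. I let go of it, backed the arm clear, and handed in at about 15 s on the clock; no verdict was reported.

**What I did:** I gripped the smaller white tray by its fin and turned it to the station's heading. I carried it until its nose was about 23 mm inside the mouth, then released it and pushed it home with shut fingers. It bound once, at about 42 mm. Gentle slanting pushes to one side and then the other freed it.

**Last checks:**
- **End stop:** the push came to rest and would not advance with a straight push or a slant to either side. The highest push force I read was about 12 N, against the 20 N limit.
- **Tray position:** the wrist camera puts the nose about 106 mm behind the front face and the heading within 1–2° of the station's. The heights fit a flat tray: fin top 49 mm, rim 17 mm.
- **Tray-in pin:** its tail was hidden at the start and now shows about 8–9 mm in the top view and as a dot in the scene view. With pixels of about 3 mm, this supports the full 7–8 mm of travel but does not measure it exactly.
- **Other things on the bench:** I kept the route clear of them but did not re-measure their positions at the end.

**Disagreements:**
- My first hand-picked corners put the mouth up to 12 mm apart between the two cameras. The depth data brought them to about 3 mm, and I used that.
- The tool's tilt crept up to about 0.065 rad during the pushing. It had no visible effect on the tray.

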